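# Check a press spindle's thread with a pitch comb leaf

### The arm

A 6-joint arm with a two-finger parallel gripper is mounted at the origin on the work surface. World frame = base frame: x ahead of the robot, y to its left, z up, the work surface at z = 0. Lengths are in m, angles in rad, forces in N, time in s.
With the tool pointing down it reaches from about 0.35 to 0.725 m from the base axis. Payload 4.3 kg.
Tool frame: the origin (TCP) lies on the centre line of the jaws, within the pads' length; the fingertips stand 19 mm ahead of it and the grasp point (between the pads) is the TCP; z points along the fingers, y is the line along which they close (so a half turn about z gives the same grasp; the last joint's range is limited). The gripper opens to 85 mm and grips with 20 to 120 N. Pads are 22 mm wide; open, the fingers measure 114 mm over their backs; the gripper's body (76 mm by 85 mm) begins 54 mm behind the grasp point. The pads swing forward as they close: fully open they stand 13 mm farther back than shut.
Start: joints at [1.069, 0.377, 0.081, 1.274, 0, 1.46], TCP at [0.22, 0.531, 0.22] pointing down, gripper open.
Joint ranges: [-2.72, 2.72], [-0.84, 1.66], [-1.02, 1.22], [-1.77, 2.12], [-1.37, 1.28], [-3.14, 3.14]. Speed limits (rad/s): [2.57, 2.57, 3.14, 3.14, 3.14, 3.14].

### API

Orientations are given as a unit quaternion [w, x, y, z].
In Python, from rig import * gives the robot as it stands. The module is installed in compiled form; this text tells all that it offers.
- The arm moves only by the tool carry_out, never from a script. Its argument "steps" is a list of rows, each a list of 5 numbers: the shift along the tool's x, y, z in mm, then the turn about the tool's z in degrees, then the opening, from -1 (shut) to 1 (fully open). A call has 1 to 10 rows; each row is the pose to reach, as a shift and turn from the pose commanded when the call began, along the tool's axes at that moment; what a row does not reach only later rows make up. A row lasts 1/12 s, in which the tool goes at most 41.7 mm and 7.16 degrees, less where a joint would pass 70% of its speed; a pose out of reach is approached as far as the arm can. A call with a gripper value outside its range is refused whole. The fingers move at their own pace and stop on an object; the grip force is fixed at half the most. Time passes only in rows, so rows that repeat a pose let the fingers close. It gives the time, the measured TCP pose, the force, the opening and the grip force at its end, in the units of the state.
- read_state(): the state, without advancing time (a new reading comes with each control period).
- capture(name): name is "side" or "top" or "wrist"; returns a dict with "image" (480x640x3 uint8, red, green, blue), "depth" (480x640 float32, m along the optical axis (not along the pixel's ray), 0 where there is no reading), "K" (3x3 intrinsics, pixels), "cam_to_world" (4x4, takes a point from camera to world coordinates). Camera axes: x right, y up, looking along -z (the intrinsics and any distortion apply to the point x, -y, -z); pixel columns grow to the right and rows downward; lengths in m; the calibration is good to about 2 mm. The wrist camera is an equidistant fisheye: a pixel r from the principal point sees the ray r / f radians off the axis. A picture is of the moment at which its call begins.
- finish_job(): hands the job in; it is judged then, once.
Trained networks look in a picture, given as the dict that the camera call returned (one of the last four; its "shot" number tells which), for a name from the list of things; names that differ only in an ending like _2 or _b are one class to them, and where a whole thing is asked for, a point or a joint stands for the part that bears it (a point fixed in the world has none). Each returns a list of dicts, best first, with "p" (0 to 1); they miss things now and then, are a little off and sometimes report something else, mostly with a low value. They report only what shows in the picture. A call takes as long as a camera call. They do not tell look-alikes from the thing itself.
- outline_of(picture, thing): "region" (480x640 bool, what is visible of it) and "box" ([left, top, width, height] in pixels, round what is visible of it).
The state is a dict: "time": time; "joint_pos": joint angles; "qd": joint speeds; "joint_efforts": joint torques, N m; "tcp_pos": TCP position; "orientation": TCP orientation; "ft_force": force on the tool from outside, world axes, zero at the start; "wrist_torque": the same for the moment, N m; "width": opening from 0.0 (shut) to 1.0 (fully open); "gripper_force": force on a finger pad.
Only numpy, scipy, OpenCV 4.12 (cv2) and the standard library are available. Lean on these libraries where they do the work, as an engineer would, in place of code of your own. Each camera call takes 0.05 s, during which the arm holds its last target. There are 200 camera calls.

### The job

Check the thread of the press spindle that is clamped in the V-blocks: take the coarse 10 mm comb leaf (the one with the longest grip) out of the gauge rack, seat its teeth fully into the thread along the top of the spindle, and hold it gently pressed down there, flat and upright along the spindle, for about a second and a half. Then put the leaf back fully home in its place in the rack. Go lightly so as not to score the thread or the leaf (about 10 N of pressure is plenty, never more than 30 N), and leave the other leaves and the screw caps on the bench alone.

Things in the scene. Friction and masses are not known exactly. Their poses are not given: they have to be found in the camera images.
- leaf10_grip (a point): the coarsest comb leaf (10 mm pitch): steel blade 70 mm long (its y), 4 mm thick (its x), upright, teeth down, in one of the rack's three places. Black grip on its upper edge: 10 mm thick, 46 mm long (other leaves 36 and 26 mm), 26 mm high. Point: centre of the grip, 13 mm below its top, 37 mm above the tooth tips; z up. About 80 g
- leaf10_teeth (a point): the same leaf at its tooth tips: the tip of the middle tooth, 37 mm below the grip centre, axes as the leaf's. Five teeth, 10 mm apart along y, 5 mm high, 3 mm wide at the tip and 5.7 mm at the root; the blade's plain underside between and beside them is 5 mm above the tips
- leaf6_grip (a point): the 6 mm pitch leaf in the rack, same blade, finer teeth, grip 36 mm long; point at the centre of its grip, 37 mm above its tooth tips. To be left alone
- leaf3_grip (a point): the 3 mm pitch leaf in the rack, same blade, finest teeth, grip 26 mm long; point at the centre of its grip, 37 mm above its tooth tips. To be left alone
- cradle: dark plate 70 x 270 x 10 mm, fixed to the bench, with two steel V-blocks and clamp stirrups holding the steel spindle. Origin under the plate's middle at bench height; y along the spindle, z up. Spindle axis level, 50 mm up. Stirrups over the spindle ends at y = -104 and 104 mm reach 97 mm up. The leaf's grip centre is 100 mm up when fully seated, 105 mm up when its teeth stand on the crests
- thread_top (a point): top of the spindle's thread, over its axis, at the middle of its length, 68 mm above the bench; y along the spindle. Trapezoidal thread: 36 mm outer, 25 mm core diameter, pitch 10 mm, crests 3.7 mm wide, grooves 6.3 mm wide at the mouth, 3.4 mm at the bottom; it reaches 70 mm to each side. Where along y the grooves lie is not known and differs each time by several mm
- rack: teal gauge rack fixed to the bench: bar 46 x 262 x 8 mm, origin under its middle at bench height, y along it. Places at y = -80, 0, 80 mm, each between two posts 28 mm high, 60 mm free between them. Leaf ends run in upright post slots 6 mm wide, flared to 15 mm in the top 6 mm, 6 mm play along y; the teeth stand on the bar, grip centre 45 mm up
- cap_a: violet ribbed screw cap of 36 mm diameter, 15 mm high, lying loose; origin under its middle
- cap_b: a second such cap
Mind the look-alikes: they are no part of the job. Leave any orange look-alike of the part that bears leaf10_grip alone.

How it is judged:
By the outcome, as a careful person would: the job done as asked, in the order asked, and still so for the second after the job is handed in, with the robot touching nothing.
It also fails if it takes over 64 s, if anything falls off the work surface, if the arm or the gripper's body presses on something with over 40 N, if the wrist force passes 120 N, or if a joint passes its speed limit or range.

## Working session

There is one attempt and no reset: what is moved stays moved. The work goes in short steps, Python scripts to look and compute and a tool call to move; the robot and the scene stay as the last step left them, time stands still between calls to the robot, and variables do not carry over. Pictures are saved under pics/ and viewed, at most 10 in all, crops included, and the job is handed in when it is done.

Besides the shell and the picture viewer there is one more tool, called after "Emit:" by a JSON object that holds its "fn" and its "kwargs". carry_out: Moves the arm, as the interface text tells. Its arguments: {"type":"object","properties":{"steps":{"type":"array","items":{"type":"array","items":{"type":"number"}}}},"required":["steps"]}

```bash
mkdir -p pics; cat > h.py <<'E'
from rig import *
import numpy as np, cv2
def world(c,uv,d=None):
    K=c["K"];T=c["cam_to_world"];uv=np.atleast_2d(uv).astype(int)
    z=c["depth"][uv[:,1],uv[:,0]]
    p=np.c_[(uv[:,0]-K[0,2])/K[0,0]*z,-(uv[:,1]-K[1,2])/K[1,1]*z,-z]
    return (p@T[:3,:3].T+T[:3,3]),z
def cloud(c,m):
    v,u=np.nonzero(m&(c["depth"]>0));p,_=world(c,np.c_[u,v]);return p
def save(n,im): cv2.imwrite("pics/"+n,im[:,:,::-1])
E
python3 - <<'E'
from h import *
s=read_state();print(s)
for n in("top","side"):
    c=capture(n);save(n+"1.png",c["image"]);print(n,c["K"].tolist(),c["cam_to_world"].round(3).tolist())
    for t in("leaf10_grip","leaf6_grip","leaf3_grip","cradle","rack","cap_a"):
        for o in outline_of(c,t):
            p=cloud(c,o["region"])
            print(t,round(o["p"],2),o["box"],len(p), np.median(p,0).round(3) if len(p) else"", p.max(0).round(3) if len(p) else "")
E
```

```text
{'time': 0.0, 'joint_pos': array([ 1.06871265e+00,  3.78075998e-01,  7.96353676e-02,  1.27439296e+00,
       -2.25946800e-05,  1.46049011e+00]), 'qd': array([-1.41759259e-04,  9.33717713e-04, -4.60683617e-05,  3.53025928e-04,
       -6.52290696e-04,  1.69974064e-03]), 'joint_efforts': array([ 5.12894494e-04, -4.63602662e+01,  2.69875467e+01,  2.07882270e-02,
        7.55993983e-05, -3.78697649e-06]), 'tcp_pos': array([0.21923212, 0.53083834, 0.21925718]), 'orientation': array([-2.96277729e-04,  1.94638231e-01,  9.80874570e-01, -9.74659914e-04]), 'ft_force': array([-0.26137353,  0.00134545,  0.23149896]), 'wrist_torque': array([-0.04381241,  0.00234499, -0.01237356]), 'gripper_force': 0.0, 'width': 0.9959084472138418}
top [[450.4000084821613, 0.0, 325.47191639022884], [0.0, 450.4000084821613, 235.0546998299463], [0.0, 0.0, 1.0]] [[-0.021, 0.993, -0.114, 0.387], [-1.0, -0.022, -0.001, -0.033], [-0.003, 0.114, 0.994, 1.095], [0.0, 0.0, 0.0, 1.0]]
leaf10_grip 0.7 [411.9, 241.7, 34.0, 12.2] 146 [ 0.468 -0.268  0.056] [ 0.479 -0.236  0.062]
leaf10_grip 0.63 [469.8, 271.1, 25.1, 6.7] 115 [ 
[... 987 characters left out ...]
af6_grip 0.73 [345.6, 296.2, 20.8, 36.1] 480 [ 0.481 -0.196  0.037] [ 0.525 -0.151  0.06 ]
leaf3_grip 0.94 [328.4, 263.9, 15.0, 32.4] 346 [ 0.499 -0.117  0.037] [ 0.548 -0.05   0.059]
leaf3_grip 0.36 [201.9, 135.1, 57.1, 105.5] 3667 [0.469 0.2   0.052] [0.604 0.509 0.098]
cradle 0.78 [202.5, 133.6, 58.9, 108.2] 3606 [0.468 0.199 0.052] [0.604 0.491 0.098]
rack 0.96 [314.5, 267.7, 87.1, 126.7] 2632 [ 0.467 -0.226  0.007] [ 0.534 -0.048  0.057]
cap_a 0.76 [261.3, 254.7, 20.7, 18.4] 300 [ 0.44  -0.001  0.012] [0.468 0.035 0.017]
cap_a 0.74 [313.8, 241.4, 14.1, 14.0] 250 [ 0.543 -0.011  0.012] [0.563 0.011 0.016]
cap_a 0.55 [201.3, 130.0, 58.4, 112.3] 3617 [0.468 0.2   0.052] [0.586 0.511 0.098]
```

```bash
python3 - <<'E'
from h import *
a=cv2.imread("pics/top1.png");b=cv2.imread("pics/side1.png")
a=cv2.resize(a[200:290,130:510],None,fx=2.1,fy=2.1,interpolation=3);b=cv2.resize(b[230:480,250:450],None,fx=1.6,fy=1.6,interpolation=3)
o=np.zeros((600,800,3),np.uint8);o[:a.shape[0],:a.shape[1]]=a;o[195:195+b.shape[0],:b.shape[1]]=b
b2=cv2.imread("pics/side1.png")[120:260,180:300];b2=cv2.resize(b2,None,fx=2.8,fy=2.8,interpolation=3);o[195:195+b2.shape[0],400:400+b2.shape[1]]=b2
cv2.imwrite("pics/both.png",o)
E
```

```text
(no output)
```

View pics/both.png

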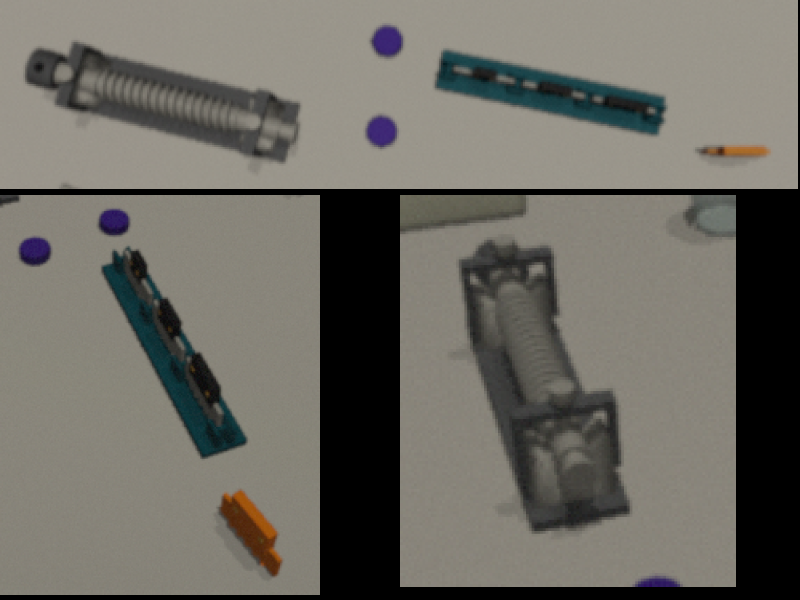

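The top crop shows three black grips in the teal rack, at original px ~(361,235), (395,242) and (429,249). The longest grip is at the right-hand end, ~(429,249), and its side view is ~(376,355). An orange look-alike stands at ~(482,272), outside the rack. The cradle is on the left at ~(207,249), and the caps are at ~(315,219) and (311,263). The leaf to take is the black one at the right end of the rack.

```bash
python3 - <<'E'
from h import *
def rect(p,n):
    r=cv2.minAreaRect((p[:,:2]*1000).astype(np.float32));b=cv2.boxPoints(r)
    e=[b[1]-b[0],b[2]-b[1]];L=max(e,key=np.linalg.norm);print(n,np.round(r[0],1),np.round(r[1],1),"ydir deg",round(np.degrees(np.arctan2(L[1],L[0]))%180,2))
c=capture("top");o={t:outline_of(c,t) for t in("cradle","rack","leaf10_grip")}
for t,h in(("cradle",(.004,.016)),("rack",(.003,.013))):
    m=cv2.erode(o[t][0]["region"].astype(np.uint8),np.ones((2,2)))>0
    p=cloud(c,m);rect(p[(p[:,2]>h[0])&(p[:,2]<h[1])],t)
p=cloud(c,o["leaf10_grip"][0]["region"]);rect(p[p[:,2]>.045],"leaf");print(p[p[:,2]>.045].mean(0))
p=cloud(c,o["cradle"][0]["region"]);q=p[p[:,2]>.06];q=q[q[:,2]<.075];rect(q,"spindle");rect(p[p[:,2]>.08],"stirrups")
s=read_state();q=s["orientation"];print(q,s["time"])
E
```

```text
cradle [479.4 230. ] [256.6  69.1] ydir deg 74.46
rack [ 485. -193.] [258.3  48. ] ydir deg 76.39
leaf [ 412.6 -398.8] [45.2  9.3] ydir deg 88.71
[ 0.4131635  -0.40017424  0.04912103]
spindle [482.8 243.3] [304.6  71.8] ydir deg 73.95
stirrups [481.6 236.6] [226.1  71.2] ydir deg 74.4
[2.99582942e-05 1.94667414e-01 9.80869304e-01 6.72363517e-05] 0.9
```

```bash
cat >> h.py <<'E'
def plan(pts,s=None,state=None):
    """pts: (x,y,z,tool-y angle deg or None) world -> rows in tool axes (mm,deg)"""
    s=state or read_state();w,x,y,z=s["orientation"]
    from scipy.spatial.transform import Rotation as R
    M=R.from_quat([x,y,z,w]).as_matrix();a0=np.degrees(np.arctan2(M[1,1],M[0,1]))
    print("t",round(s["time"],2),"tcp",s["tcp_pos"].round(4),"yang",a0.round(2),"F",s["ft_force"].round(1),"tilt z",M[:,2].round(3))
    for p in pts:
        d=M.T@(np.array(p[:3])-s["tcp_pos"])*1000
        t=0 if p[3] is None else -((p[3]-a0+90)%180-90)
        print(d.round(1),round(t,2))
E
python3 - <<'E'
from h import *
plan([(.45,.2,.22,27),(.467,-.27,.20,-13.6)])
E
```

```text
t 0.9 tcp [0.2196 0.5315 0.2203] yang 67.55 F [ 0.2 -0.2  0.2] tilt z [ 0.  0. -1.]
[-3.395e+02 -2.184e+02  2.000e-01] 40.55
[-534.7 -646.3   20.2] 81.15
```

Emit:
{"fn": "carry_out", "kwargs": {"steps": [[-339.5,-218.4,0,40.5,1],[-339.5,-218.4,0,40.5,1],[-339.5,-218.4,0,40.5,1],[-339.5,-218.4,0,40.5,1],[-339.5,-218.4,0,40.5,1],[-339.5,-218.4,0,40.5,1],[-339.5,-218.4,0,40.5,1],[-534.7,-646.3,20,81,1],[-534.7,-646.3,20,81,1],[-534.7,-646.3,20,81,1]]}}

```text
time: 1.73
tcp_pos: [0.4041, 0.1664, 0.2159]
orientation: [0.0, 0.674, 0.739, 0.0]
ft_force: [0.1, 0.3, 1.3]
width: 0.998
gripper_force: 0.0
```

```bash
python3 - <<'E'
from h import *
plan([(.467,-.27,.20,-13.6)])
E
```

```text
t 1.73 tcp [0.4041 0.1664 0.2159] yang 5.22 F [0.1 0.3 1.3] tilt z [ 0.001  0.    -1.   ]
[-440.4   22.9   15.9] 18.82
```

Emit:
{"fn": "carry_out", "kwargs": {"steps": [[-440,23,16,18.8,1],[-440,23,16,18.8,1],[-440,23,16,18.8,1],[-440,23,16,18.8,1],[-440,23,16,18.8,1],[-440,23,16,18.8,1],[-440,23,16,18.8,1],[-440,23,16,18.8,1],[-440,23,16,18.8,1],[-440,23,16,18.8,1]]}}

```text
time: 2.57
tcp_pos: [0.4657, -0.2457, 0.2008]
orientation: [0.0, 0.784, 0.621, 0.0]
ft_force: [0.6, 1.1, -0.4]
width: 0.998
gripper_force: 0.0
```

Emit:
{"fn": "carry_out", "kwargs": {"steps": [[-22,0,0,0,0.0],[-22,0,0,0,0],[-22,0,0,0,0]]}}

```text
time: 2.82
tcp_pos: [0.4605, -0.2659, 0.2004]
orientation: [-0.0, 0.785, 0.62, 0.0]
ft_force: [0.1, 0.2, 0.4]
width: 0.603
gripper_force: 0.0
```

```bash
python3 - <<'E'
from h import *
c=capture("wrist");save("w1.png",c["image"]);print(c["K"].round(2).tolist(),c["cam_to_world"].round(4).tolist())
s=read_state();print(s["width"]);plan([(.467,-.27,.20,-13.6)])
for t in("leaf10_grip","rack"):
    for o in outline_of(c,t): print(t,round(o["p"],2),o["box"])
E
```

```text
[[371.65, 0.0, 322.6], [0.0, 371.65, 244.15], [0.0, 0.0, 1.0]] [[0.9728, 0.2217, 0.0677, 0.4776], [-0.2318, 0.9309, 0.2823, -0.1939], [-0.0004, -0.2903, 0.9569, 0.3553], [0.0, 0.0, 0.0, 1.0]]
0.5167768315238993
t 2.87 tcp [ 0.4605 -0.2647  0.2005] yang -13.28 F [ 0.4 -0.   0.2] tilt z [-0.     0.001 -1.   ]
[-3.7  7.6  0.5] 0.32
leaf10_grip 0.88 [300.3, 311.4, 17.6, 66.7]
leaf10_grip 0.61 [329.0, 180.6, 13.1, 78.0]
rack 0.76 [306.6, 0.4, 51.6, 272.8]
```

View pics/w1.png

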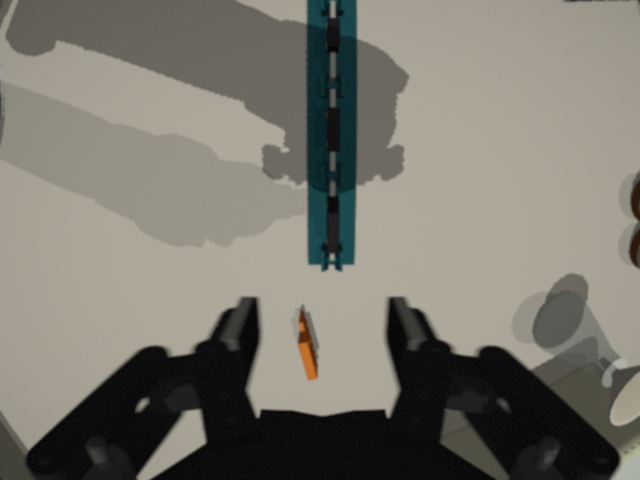

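The wrist picture shows the rack upright at u≈333 with the long black grip at v≈197–252. The orange look-alike is at (306,345). The jaws' centre is at u≈322.

```bash
cat >> h.py <<'E'
def wrist_pts(c,u,v,z=None,world_z=None):
    """fisheye unprojection: by depth, or onto plane z=world_z"""
    K=c["K"];T=c["cam_to_world"];u=np.asarray(u,float);v=np.asarray(v,float)
    a=(u-K[0,2])/K[0,0];b=(v-K[1,2])/K[1,1];th=np.hypot(a,b)+1e-12
    k=np.tan(th)/th;d=np.stack([a*k,-b*k,-np.ones_like(a)],-1)@T[:3,:3].T
    s=((world_z-T[2,3])/d[...,2]) if world_z is not None else z
    return T[:3,3]+d*np.asarray(s)[...,None]
def wcloud(c,m):
    v,u=np.nonzero(m&(c["depth"]>0));return wrist_pts(c,u,v,c["depth"][v,u]),u,v
def rect(p,n):
    r=cv2.minAreaRect((p[:,:2]*1000).astype(np.float32));b=cv2.boxPoints(r)
    e=[b[1]-b[0],b[2]-b[1]];L=max(e,key=np.linalg.norm);print(n,np.round(r[0],1),np.round(r[1],1),"ydir deg",round(np.degrees(np.arctan2(L[1],L[0]))%180,2))
E
python3 - <<'E'
from h import *
c=capture("wrist");im=c["image"].astype(int)
m=np.zeros((480,640),bool);m[180:270,300:365]=1
P,u,v=wcloud(c,m)
mean=im[v,u].mean(-1)
for n,k in(("z>.05",P[:,2]>.05),("black z>.05",(P[:,2]>.05)&(mean<50))):
    q=P[k];print(n,len(q),q[:,2].mean(), q.mean(0));rect(q,n)
k=P[:,2]>.05
for lo in range(190,262,4):
    r=k&(v>=lo)&(v<lo+4)
    if r.any():print(lo,r.sum(),u[r].min(),u[r].max(),P[r][:,2].mean().round(4),mean[r].mean().round())
# bar direction
b=(P[:,2]>.002)&(P[:,2]<.014)&(im[v,u,2]-im[v,u,0]>25);rect(P[b],"bar part")
m=np.zeros((480,640),bool);m[:270,290:365]=1
P,u,v=wcloud(c,m);b=(P[:,2]>.002)&(P[:,2]<.014)&(im[v,u,2]-im[v,u,0]>25);rect(P[b],"bar")
E
```

```text
z>.05 647 0.058958531967511704 [ 0.4686008  -0.26794929  0.05895853]
z>.05 [ 468.  -269.3] [46.1 10.5] ydir deg 75.46
black z>.05 639 0.05896324151248941 [ 0.46868685 -0.26767576  0.05896324]
black z>.05 [ 468.  -269.3] [46.1 10.5] ydir deg 75.46
198 8 329 337 0.051 9.0
202 47 328 339 0.058 14.0
206 49 327 339 0.0591 17.0
210 48 328 339 0.0591 19.0
214 48 328 339 0.0592 33.0
218 47 328 339 0.0592 33.0
222 48 328 339 0.0591 33.0
226 48 328 339 0.059 33.0
230 48 328 339 0.0592 34.0
234 45 328 339 0.0593 34.0
238 44 328 338 0.0592 32.0
242 45 327 338 0.0593 34.0
246 45 326 338 0.0587 31.0
250 44 328 338 0.0592 30.0
254 33 328 338 0.0592 41.0
bar part [ 466.3 -276.4] [85.9 43.5] ydir deg 76.54
bar [ 486.5 -191.5] [260.3  43.6] ydir deg 76.6
```

```bash
python3 - <<'E'
from h import *
plan([(.468,-.2693,.10,-13.7),(.468,-.2693,.046,-13.7)])
E
```

```text
t 3.02 tcp [ 0.4608 -0.2635  0.2008] yang -13.14 F [-0.3 -0.6 -0.2] tilt z [ 0.  0. -1.]
[ -4.1   8.3 100.8] 0.56
[ -4.1   8.3 154.8] 0.56
```

Emit:
{"fn": "carry_out", "kwargs": {"steps": [[-4,8.3,100,0.6,0.0],[-4,8.3,100,0.6,0.0],[-4,8.3,100,0.6,0.0],[-4,8.3,100,0.6,0.0],[-4,8.3,100,0.6,0.0]]}}

```text
time: 3.43
tcp_pos: [0.4673, -0.269, 0.1003]
orientation: [-0.001, 0.787, 0.617, -0.0]
ft_force: [-0.6, -0.1, 0.0]
width: 0.502
gripper_force: 0.0
```

```bash
python3 - <<'E'
from h import *
c=capture("wrist");im=c["image"];save("w2.png",im)
for i in range(2): plan([(.468,-.2693,.046,-13.7)]);capture("wrist")
P,u,v=wcloud(c,np.ones((480,640),bool));k=(P[:,2]>.05)&(P[:,2]<.066)&(np.hypot(P[:,0]-.468,P[:,1]+.27)<.035)&(im[v,u].mean(-1)<80)
print(k.sum(),u[k].min(),u[k].max(),v[k].min(),v[k].max(),P[k][:,2].mean());rect(P[k],"grip")
E
```

```text
t 3.48 tcp [ 0.4685 -0.2701  0.1018] yang -13.76 F [ 0.6 -0.9  0.7] tilt z [ 0.001 -0.    -1.   ]
[ 0.6 -0.7 55.8] -0.06
t 3.53 tcp [ 0.4692 -0.2708  0.1026] yang -13.77 F [ 0.1 -0.8 -0.5] tilt z [ 0.002 -0.002 -1.   ]
[ 1.2 -1.7 56.6] -0.07
1354 315 333 226 305 0.05898423749290435
grip [ 468.  -269.2] [46.2 10.2] ydir deg 76.26
```

View pics/w2.png

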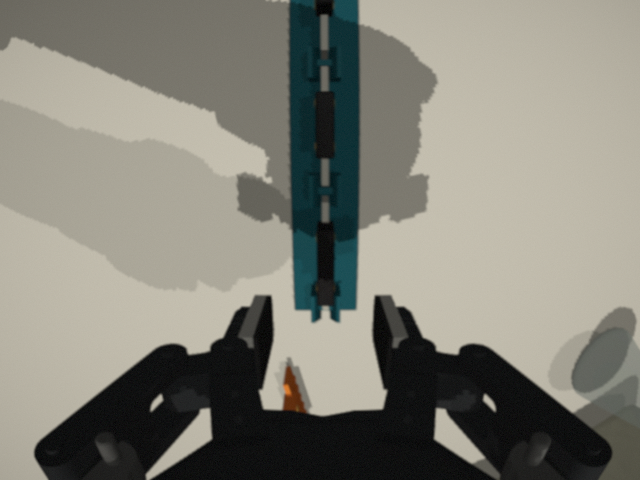

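The jaws (px 272 and 374, centre ≈323) straddle the rack line, and the long black grip is at (325,263), at the free end of the rack.

Emit:
{"fn": "carry_out", "kwargs": {"steps": [[0,0,20,0,0.0],[0,0,40,0,0.0],[0,0,54,0,0.0],[0,0,54,0,0.0],[0,0,54,0,0.0]]}}

```text
time: 4.0
tcp_pos: [0.4684, -0.2709, 0.0477]
orientation: [0.0, 0.787, 0.617, 0.0]
ft_force: [0.6, 0.3, -0.3]
width: 0.5
gripper_force: 0.0
```

Emit:
{"fn": "carry_out", "kwargs": {"steps": [[0,0,0,0,-0.6],[0,0,0,0,-0.8],[0,0,0,0,-1],[0,0,0,0,-1],[0,0,0,0,-1],[0,0,0,0,-1],[0,0,0,0,-1],[0,0,0,0,-1]]}}

```text
time: 4.67
tcp_pos: [0.4682, -0.2708, 0.0469]
orientation: [0.0, 0.787, 0.617, 0.0]
ft_force: [0.4, -0.8, 2.6]
width: -0.004
gripper_force: 1.1
```

```bash
python3 - <<'E'
from h import *
s=read_state();print(s["width"],s["gripper_force"],s["tcp_pos"])
c=capture("wrist");im=c["image"];d=capture("side");b=d["image"][290:410,310:430]
save("w3.png",np.hstack([im[200:440,160:480],cv2.resize(b,(240,240))]))
print(read_state()["gripper_force"])
E
```

```text
-0.0043975066888267975 1.1221399996429682 [ 0.46819595 -0.27080142  0.04694851]
1.364884078502655
```

View pics/w3.png

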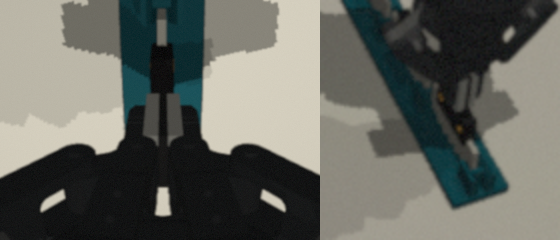

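```bash
python3 - <<'E'
from h import *
c=capture("wrist");im=c["image"];d=capture("side");b=d["image"]
g=lambda x:np.clip((x/255.)**.5*255,0,255).astype(np.uint8)
save("w4.png",np.hstack([g(cv2.resize(im[215:365,272:372],(400,600),interpolation=2)),g(cv2.resize(b[300:405,335:405],(400,600),interpolation=2))]))
P,z=world(d,np.array([[x,y] for y in range(335,370,3) for x in (368,376,384)]));print(P.round(3).tolist())
z=c["depth"];print(z[270:360:10,314:334:2].round(3))
s=read_state();print(s["width"],s["gripper_force"],s["ft_force"],s["time"])
E
```

```text
[[0.466, -0.247, 0.045], [0.454, -0.275, 0.082], [0.464, -0.281, 0.081], [0.465, -0.249, 0.041], [0.456, -0.275, 0.074], [0.465, -0.282, 0.075], [0.466, -0.249, 0.033], [0.457, -0.275, 0.066], [0.467, -0.281, 0.065], [0.469, -0.246, 0.02], [0.457, -0.275, 0.059], [0.502, -0.249, -0.0], [0.469, -0.247, 0.014], [0.46, -0.273, 0.049], [0.466, -0.283, 0.055], [0.469, -0.248, 0.008], [0.46, -0.274, 0.043], [0.461, -0.288, 0.057], [0.465, -0.253, 0.008], [0.461, -0.274, 0.034], [0.46, -0.291, 0.054], [0.461, -0.258, 0.009], [0.463, -0.273, 0.025], [0.46, -0.292, 0.048], [0.459, -0.261, 0.006], [0.462, -0.274, 0.019], [0.461, -0.291, 0.039], [0.455, -0.265, 0.006], [0.463, -0.274, 0.011], [0.458, -0.295, 0.039], [0.452, -0.269, 0.006], [0.461, -0.277, 0.008], [0.457, -0.297, 0.034], [0.448, -0.274, 0.007], [0.459, -0.28, 0.006], [0.457, -0.298, 0.028]]
[[0.153 0.152 0.153 0.151 0.152 0.153 0.152 0.153 0.153 0.153]
 [0.153 0.154 0.153 0.154 0.154 0.154 0.153 0.152 0.154 0.155]
 [0.154 0.155 0.155 0.155 0.156 0.155 0.155 0.154 0.156 0.157]
 [0.144 0.144 0.144 0.145 0.144 0.144 0.145 0.145 0.145 0.144]
 [0.136 0.137 0.136 0.136 0.136 0.137 0.135 0.136 0.136 0.137]
 [0.129 0.13  0.128 0.128 0.128 0.129 0.129 0.128 0.128 0.128]
 [0.123 0.122 0.123 0.122 0.123 0.123 0.123 0.123 0.123 0.123]
 [0.114 0.12  0.12  0.119 0.12  0.119 0.119 0.119 0.12  0.115]
 [0.109 0.11  0.118 0.121 0.121 0.12  0.119 0.118 0.11  0.109]]
-0.002331447251326971 1.5888331085443497 [ 0.16278513 -0.49342419  3.44895263] 4.8667
```

View pics/w4.png

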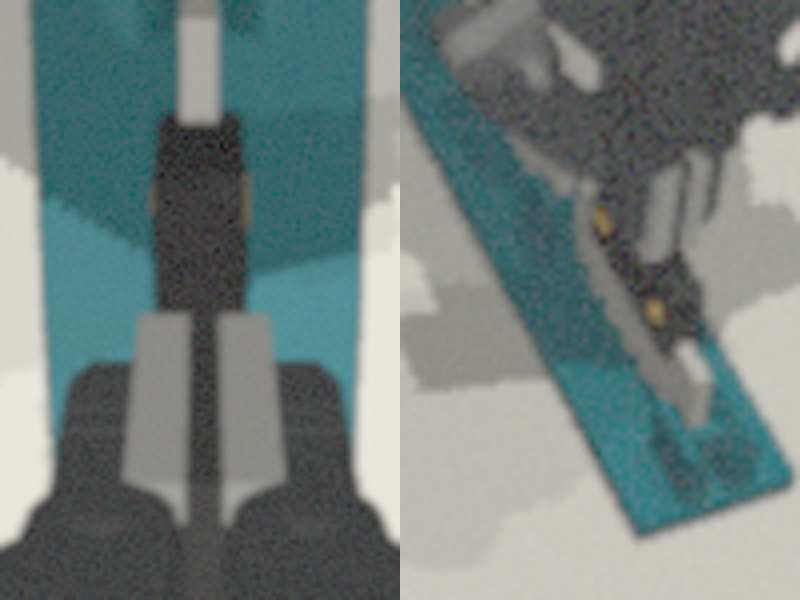

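```bash
python3 - <<'E'
from h import *
c=capture("wrist")
for v in range(230,362,6):
    u=np.array([307,312,317,322,327,332,337]);P=wrist_pts(c,u,np.full(7,v),c["depth"][v,u]);print(v,(P[[1,3,5]]*1000).round(0).tolist())
print(read_state()["tcp_pos"],read_state()["ft_force"])
E
```

```text
230 [[468.0, -246.0, 10.0], [475.0, -240.0, 40.0], [479.0, -250.0, 8.0]]
236 [[467.0, -250.0, 9.0], [475.0, -243.0, 38.0], [478.0, -252.0, 9.0]]
242 [[467.0, -253.0, 9.0], [474.0, -246.0, 39.0], [477.0, -256.0, 9.0]]
248 [[469.0, -246.0, 43.0], [474.0, -247.0, 44.0], [478.0, -249.0, 41.0]]
254 [[469.0, -247.0, 50.0], [474.0, -247.0, 52.0], [478.0, -249.0, 51.0]]
260 [[470.0, -247.0, 59.0], [474.0, -247.0, 60.0], [478.0, -249.0, 58.0]]
266 [[469.0, -249.0, 59.0], [473.0, -250.0, 59.0], [477.0, -251.0, 58.0]]
272 [[468.0, -252.0, 59.0], [472.0, -252.0, 60.0], [476.0, -254.0, 58.0]]
278 [[468.0, -254.0, 59.0], [472.0, -255.0, 60.0], [476.0, -256.0, 60.0]]
284 [[467.0, -256.0, 60.0], [471.0, -258.0, 59.0], [475.0, -259.0, 59.0]]
290 [[466.0, -260.0, 58.0], [471.0, -260.0, 60.0], [475.0, -261.0, 59.0]]
296 [[467.0, -259.0, 66.0], [471.0, -260.0, 66.0], [474.0, -261.0, 66.0]]
302 [[467.0, -259.0, 71.0], [470.0, -260.0, 71.0], [474.0, -261.0, 71.0]]
308 [[467.0, -259.0, 77.0], [471.0, -260.0, 76.0], [474.0, -261.0, 77.0]]
314 [[467.0, -260.0, 81.0], [471.0, -260.0, 82.0], [474.0, -261.0, 82.0]]
320 [[467.0, -259.0, 86.0], [471.0, -260.0, 87.0], [474.0, -260.0, 87.0]]
326 [[467.0, -260.0, 90.0], [471.0, -260.0, 90.0], [474.0, -261.0, 90.0]]
332 [[467.0, -259.0, 94.0], [471.0, -260.0, 95.0], [474.0, -261.0, 95.0]]
338 [[467.0, -260.0, 97.0], [470.0, -262.0, 96.0], [473.0, -262.0, 96.0]]
344 [[468.0, -258.0, 104.0], [470.0, -263.0, 98.0], [474.0, -259.0, 104.0]]
350 [[468.0, -258.0, 107.0], [469.0, -265.0, 98.0], [474.0, -260.0, 107.0]]
356 [[468.0, -258.0, 111.0], [468.0, -268.0, 96.0], [474.0, -260.0, 110.0]]
[ 0.46817447 -0.27082988  0.04691293] [0.01395877 0.26783488 3.08721586]
```

The wrist and side views agree. The grip is undisturbed, with its top at z≈59 mm. The pads shut just above it, with their tips at z≈61 mm while the TCP reads 47 mm. So the tips really stand about 14 mm behind the reported TCP, not 19 mm ahead of it. I'll open, descend in stages and check.

Emit:
{"fn": "carry_out", "kwargs": {"steps": [[0,0,-6,0,0.0],[0,0,-6,0,0.0],[0,0,-6,0,0.0],[0,0,-6,0,0.0],[0,0,-6,0,0.0],[0,0,-6,0,0.0]]}}

```text
time: 5.42
tcp_pos: [0.4678, -0.2705, 0.0524]
orientation: [-0.0, 0.787, 0.617, -0.0]
ft_force: [0.2, -0.2, -0.3]
width: 0.5
gripper_force: 0.0
```

```bash
python3 - <<'E'
from h import *
c=capture("wrist");im=c["image"]
plan([(.468,-.2692,.015,-13.7)]);print(read_state()["width"])
P,u,v=wcloud(c,np.ones((480,640),bool));k=(P[:,2]>.05)&(P[:,2]<.066)&(np.hypot(P[:,0]-.468,P[:,1]+.27)<.03)&(im[v,u].mean(-1)<80)
rect(P[k],"grip")
# pads: grey pixels above z .03 on both sides
for n,lo,hi in(("L",240,300),("R",350,410)):
    k=(u>lo)&(u<hi)&(v>270)&(v<400)&(P[:,2]>.03)&(P[:,2]<.2)
    print(n,k.sum(),v[k].min(),(np.percentile(P[k],[0.5,5,50],axis=0)*1000).round(0).tolist())
    kk=k&(v<v[k].min()+6);print(P[kk].mean(0).round(4))
E
```

```text
t 5.47 tcp [ 0.4677 -0.2705  0.0524] yang -13.84 F [-0.   0.1  0.3] tilt z [-0.  0. -1.]
[ 1.3 -0.  37.4] -0.14
0.49847931037787335
grip [ 468.4 -269.1] [46.3  9.9] ydir deg 76.38
L 2863 294 [[438.0, -276.0, 68.0], [444.0, -272.0, 73.0], [447.0, -254.0, 100.0]]
[ 0.4466 -0.2542  0.0722]
R 3306 294 [[486.0, -286.0, 69.0], [487.0, -282.0, 74.0], [491.0, -266.0, 101.0]]
[ 0.4941 -0.2659  0.0722]
```

Emit:
{"fn": "carry_out", "kwargs": {"steps": [[1,0,10,0,0.0],[1,0,20,0,0.0],[1,0,20,0,0.0],[1,0,20,0,0.0]]}}

```text
time: 5.8
tcp_pos: [0.467, -0.2688, 0.0312]
orientation: [-0.001, 0.787, 0.617, -0.0]
ft_force: [-0.4, -0.1, 0.2]
width: 0.498
gripper_force: 0.0
```

Emit:
{"fn": "carry_out", "kwargs": {"steps": [[0,0,9,0,0.0],[0,0,18,0,0.0],[0,0,18,0,0.0],[0,0,18,0,0.0]]}}

```text
time: 6.13
tcp_pos: [0.4674, -0.2691, 0.0137]
orientation: [-0.001, 0.787, 0.617, -0.0]
ft_force: [-0.8, -0.5, -0.0]
width: 0.498
gripper_force: 0.0
```

Emit:
{"fn": "carry_out", "kwargs": {"steps": [[0,0,0,0,-0.6],[0,0,0,0,-0.8],[0,0,0,0,-1],[0,0,0,0,-1],[0,0,0,0,-1],[0,0,0,0,-1],[0,0,0,0,-1]]}}

```text
time: 6.72
tcp_pos: [0.4687, -0.27, 0.0151]
orientation: [0.001, 0.787, 0.617, 0.0]
ft_force: [0.1, -0.3, 2.0]
width: 0.107
gripper_force: 59.6
```

Emit:
{"fn": "carry_out", "kwargs": {"steps": [[0,0,-8,0,-1],[0,0,-18,0,-1],[0,0,-30,0,-1],[0,0,-60,0,-1],[0,0,-95,0,-1],[0,0,-130,0,-1],[0,0,-135,0,-1]]}}

```text
time: 7.3
tcp_pos: [0.4709, -0.2718, 0.1568]
orientation: [0.005, 0.787, 0.617, 0.001]
ft_force: [1.1, -1.4, -0.4]
width: 0.106
gripper_force: 59.3
```

```bash
python3 - <<'E'
from h import *
print(read_state()["width"],read_state()["gripper_force"])
plan([(.482,.238,.15,-15.6)])
E
```

```text
0.10572935891746041 59.31118190288544
t 7.3 tcp [ 0.4709 -0.2718  0.1568] yang -13.83 F [ 1.1 -1.4 -0.4] tilt z [ 0.008 -0.006 -1.   ]
[ 497.7 -111.2    3.9] 1.77
```

Emit:
{"fn": "carry_out", "kwargs": {"steps": [[25,-5,0,0,-1],[60,-13,0,0,-1],[100,-22,0,0,-1],[140,-31,0,0.5,-1],[180,-39,0,0.5,-1],[220,-48,0,1,-1],[260,-57,0,1,-1],[300,-66,0,1.5,-1],[340,-74,0,1.7,-1],[380,-83,0,1.7,-1]]}}

```text
time: 8.13
tcp_pos: [0.4776, 0.121, 0.15]
orientation: [0.0, 0.796, 0.605, -0.0]
ft_force: [0.9, -0.6, -0.8]
width: 0.107
gripper_force: 59.3
```

Emit:
{"fn": "carry_out", "kwargs": {"steps": [[40,-9,0,0,-1],[75,-17,0,0,-1],[100,-22,0,0,-1],[114,-25,0,0,-1],[117,-25.5,0,0,-1],[117,-25.5,0,0,-1],[117,-25.5,0,0,-1]]}}

```text
time: 8.72
tcp_pos: [0.485, 0.2374, 0.1496]
orientation: [0.0, 0.796, 0.605, -0.001]
ft_force: [-0.0, -0.0, 0.2]
width: 0.106
gripper_force: 59.2
```

```bash
python3 - <<'E'
from h import *
c=capture("wrist");save("w5.png",c["image"]);plan([(.482,.238,.15,-15.6)]);np.savez("/tmp/w5",**{k:c[k] for k in("image","depth","K","cam_to_world")})
print(c["cam_to_world"].round(4).tolist())
P,u,v=wcloud(c,np.ones((480,640),bool))
k=(P[:,2]>.080)&(P[:,2]<.12)&(v<200);rect(P[k],"stirr")
E
```

```text
t 8.77 tcp [0.485  0.2372 0.1496] yang -15.63 F [-0.4  0.2 -1. ] tilt z [-0.001 -0.001 -1.   ]
[-0.  -3.1 -0.4] -0.03
[[0.9631, 0.2573, 0.079, 0.5049], [-0.2691, 0.9211, 0.2813, 0.309], [-0.0004, -0.2921, 0.9564, 0.3044], [0.0, 0.0, 0.0, 1.0]]
stirr [509.7 337.4] [18.2 72.1] ydir deg 167.66
```

View pics/w5.png

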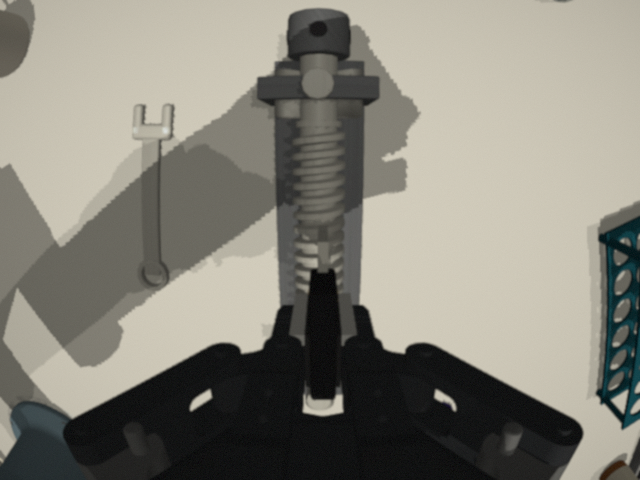

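The leaf is held upright and in line over the spindle. Its far blade end is at about (323,240), the thread spans v≈120–290, and the far stirrup is at (318,87).

```bash
cat > ph.py <<'E'
from h import *
from scipy.optimize import minimize
from scipy.spatial import cKDTree
def tmpl(s):  # z above bench of thread top vs distance from groove centre
    d=np.abs((s+5)%10-5);return np.interp(d,[1.7,3.15],[62.5,68.])
def analyse(c):
    im=c["image"];P,u,v=wcloud(c,np.ones((480,640),bool));P=P*1000
    k=(v>115)&(v<300)&(u>270)&(u<370)&(P[:,2]>54)&(P[:,2]<71)
    Q=P[k]
    C=np.array([482.,237.])
    ang=74.4
    for _ in range(4):
        a=np.radians(ang);ey=np.array([np.cos(a),np.sin(a)]);ex=np.array([np.sin(a),-np.cos(a)])
        s=(Q[:,:2]-C)@ey;l=(Q[:,:2]-C)@ex
        mids=[];ss=[]
        for b in np.arange(10,66,10):
            r=(s>b)&(s<b+10)&(np.abs(l)<19)
            if r.sum()>50:
                # circle symmetric: minimise asymmetry via quadratic fit of z over l
                p=np.polyfit(l[r],Q[r,2],2);mids.append(-p[1]/2/p[0]);ss.append(b+5)
        f=np.polyfit(ss,mids,1);C=C+ex*np.mean(mids);ang_fit=ang-np.degrees(f[0])
    print("lat mids",np.round(mids,2),"axis pt",C.round(1),"ang est",ang_fit.round(2))
    s=(Q[:,:2]-C)@ey;l=(Q[:,:2]-C)@ex
    out=[]
    for sg in (1,-1):
        best=[]
        r=(np.abs(l)<8)&(s>0)&(s<68)
        for ph in np.arange(0,10,.1):
            sh=sg*10*np.arcsin(l[r]/18)/2/np.pi
            # radial height -> equivalent top z
            rr=np.hypot(l[r],Q[r,2]-50)+50
            e=rr-tmpl(s[r]-ph-sh);e-=np.median(e);best.append(np.mean(np.minimum(np.abs(e),3)))
        i=int(np.argmin(best));print("hand",sg,"groove phase",i/10,"cost",min(best).round(3),"vs worst",max(best).round(3),"n",r.sum())
    # leaf: grip top & blade end
    g=(P[:,2]>160)&(P[:,2]<215)&(v>225)&(v<300)&(u>300)&(u<345)
    for v0 in range(228,300,4):
        m=g&(v>=v0)&(v<v0+4)
        if m.any():print(v0,m.sum(),u[m].min(),u[m].max(),"s",((P[m][:,:2]-C)@ey).mean().round(1),"l",((P[m][:,:2]-C)@ex).mean().round(1),"z",P[m][:,2].mean().round(1))
    return C,ang
E
python3 - <<'E'
from ph import *
c=dict(np.load("/tmp/w5.npz"));analyse(c)
s=read_state();print(s["tcp_pos"])
E
```

```text
lat mids [-0.05  0.08  0.2  -0.08 -0.16 -0.  ] axis pt [481.5 237.1] ang est 74.52
hand 1 groove phase 7.6 cost 0.65 vs worst 2.764 n 2255
hand -1 groove phase 7.3 cost 1.098 vs worst 2.686 n 2255
232 40 317 327 s 36.6 l 2.9 z 162.5
236 46 317 328 s 36.5 l 3.0 z 168.0
240 47 317 328 s 36.5 l 3.2 z 173.1
244 48 317 328 s 35.0 l 3.1 z 173.4
248 48 317 328 s 33.5 l 3.1 z 173.7
252 48 317 328 s 32.0 l 3.1 z 173.7
256 48 317 328 s 30.4 l 3.1 z 173.5
260 48 317 328 s 28.8 l 3.1 z 173.6
264 48 317 328 s 27.2 l 3.1 z 173.6
268 93 311 334 s 25.1 l 3.1 z 172.3
272 101 310 336 s 24.4 l 3.1 z 174.7
276 108 310 336 s 24.5 l 3.3 z 179.0
280 108 310 336 s 24.4 l 3.3 z 182.5
284 113 309 337 s 24.5 l 3.2 z 186.2
288 116 309 337 s 24.5 l 3.3 z 189.6
292 146 301 344 s 22.1 l 3.2 z 187.7
296 176 301 344 s 20.0 l 3.2 z 186.4
[0.4850306  0.23717205 0.14957851]
```

Emit:
{"fn": "carry_out", "kwargs": {"steps": [[-3.9,-3.2,15,-0.1,-1],[-3.9,-3.2,35,-0.1,-1],[-3.9,-3.2,52,-0.1,-1],[-3.9,-3.2,62,-0.1,-1],[-3.9,-3.2,66,-0.1,-1],[-3.9,-3.2,66,-0.1,-1],[-3.9,-3.2,66,-0.1,-1]]}}

```text
time: 9.35
tcp_pos: [0.4815, 0.2354, 0.0843]
orientation: [0.0, 0.796, 0.605, 0.0]
ft_force: [-0.1, 0.4, -0.1]
width: 0.106
gripper_force: 59.3
```

```bash
sed -i 's/g=(P\[:,2\]>160)&(P\[:,2\]<215)/g=(P[:,2]>95)\&(P[:,2]<130)/' ph.py; python3 - <<'E'
from ph import *
c=capture("wrist");analyse(c);plan([])
E
```

```text
lat mids [ 0.03 -0.03  0.06  0.04 -0.1  -0.  ] axis pt [481.7 237.1] ang est 74.46
hand 1 groove phase 7.7 cost 0.613 vs worst 2.757 n 3726
hand -1 groove phase 7.6 cost 1.098 vs worst 2.675 n 3726
232 42 317 327 s 33.6 l -0.1 z 97.2
236 46 317 328 s 33.6 l 0.0 z 102.8
240 48 317 328 s 33.5 l 0.1 z 107.8
244 48 317 328 s 32.2 l 0.1 z 108.5
248 48 317 328 s 30.6 l 0.1 z 108.3
252 48 317 328 s 29.0 l 0.1 z 108.3
256 48 317 328 s 27.5 l 0.1 z 108.4
260 47 317 328 s 25.9 l 0.1 z 108.3
264 48 317 328 s 24.3 l 0.1 z 108.3
268 93 311 334 s 22.1 l 0.1 z 107.0
272 101 310 336 s 21.5 l 0.0 z 109.5
276 107 310 336 s 21.6 l 0.4 z 113.7
280 107 310 336 s 21.5 l 0.3 z 117.1
284 114 309 337 s 21.6 l 0.2 z 121.0
288 115 309 337 s 21.5 l 0.3 z 124.3
292 147 301 344 s 19.1 l 0.1 z 122.4
296 175 301 344 s 17.1 l 0.1 z 121.3
t 9.4 tcp [0.4819 0.2357 0.0847] yang -15.47 F [-1.  -0.1 -0.3] tilt z [ 0.002  0.001 -1.   ]
```

Emit:
{"fn": "carry_out", "kwargs": {"steps": [[-0.8,-0.1,0,0,-1],[-0.8,-0.1,4,0,-1],[-0.8,-0.1,8,0,-1],[-0.8,-0.1,8,0,-1],[-0.8,-0.1,8,0,-1]]}}

```text
time: 9.82
tcp_pos: [0.4804, 0.235, 0.0753]
orientation: [-0.0, 0.796, 0.606, -0.0]
ft_force: [-0.6, -0.1, -0.8]
width: 0.107
gripper_force: 59.3
```

```bash
sed -i 's/(P\[:,2\]>95)/(P[:,2]>88)/' ph.py; python3 - <<'E'
from ph import *
capture("wrist");c=capture("wrist");analyse(c);plan([])
E
```

```text
lat mids [ 0.03  0.11 -0.03 -0.08  0.07 -0.1 ] axis pt [481.7 237.1] ang est 74.54
hand 1 groove phase 7.7 cost 0.625 vs worst 2.743 n 3989
hand -1 groove phase 7.7 cost 1.111 vs worst 2.656 n 3989
232 26 317 327 s 33.1 l -0.8 z 89.4
236 44 317 328 s 33.0 l -0.9 z 94.0
240 48 317 328 s 32.9 l -0.7 z 99.1
244 48 317 328 s 31.5 l -0.7 z 99.6
248 48 317 328 s 30.0 l -0.7 z 99.5
252 48 317 328 s 28.4 l -0.7 z 99.6
256 48 317 328 s 26.9 l -0.7 z 99.5
260 48 317 328 s 25.3 l -0.7 z 99.6
264 48 317 328 s 23.7 l -0.7 z 99.6
268 92 311 334 s 21.6 l -0.7 z 98.3
272 101 310 336 s 20.9 l -0.7 z 100.8
276 108 310 336 s 21.1 l -0.5 z 105.1
280 108 310 336 s 20.9 l -0.5 z 108.4
284 114 309 337 s 21.0 l -0.6 z 112.4
288 115 309 337 s 21.0 l -0.5 z 115.6
292 148 301 344 s 18.4 l -0.7 z 113.5
296 175 301 344 s 16.6 l -0.6 z 112.6
t 9.92 tcp [0.4807 0.2351 0.0756] yang -15.43 F [ 0.4 -0.2 -1.9] tilt z [-0.  0. -1.]
```

Emit:
{"fn": "carry_out", "kwargs": {"steps": [[-0.3,0.6,0,0,-1],[-0.3,0.6,1.5,0,-1],[-0.3,0.6,3,0,-1],[-0.3,0.6,3,0,-1]]}}

```text
time: 10.25
tcp_pos: [0.4811, 0.2345, 0.0724]
orientation: [-0.0, 0.796, 0.606, -0.0]
ft_force: [-0.8, 0.3, -1.3]
width: 0.107
gripper_force: 59.3
```

Emit:
{"fn": "carry_out", "kwargs": {"steps": [[0,0,1,0,-1],[0,0,1.5,0,-1],[0,0,1.5,0,-1]]}}

```text
time: 10.5
tcp_pos: [0.4812, 0.2346, 0.071]
orientation: [-0.0, 0.796, 0.606, -0.0]
ft_force: [0.2, -0.5, -1.8]
width: 0.106
gripper_force: 59.3
```

Emit:
{"fn": "carry_out", "kwargs": {"steps": [[0,0,0.5,0,-1],[0,0,1,0,-1],[0,0,1,0,-1]]}}

```text
time: 10.75
tcp_pos: [0.4813, 0.2346, 0.0702]
orientation: [-0.0, 0.796, 0.606, 0.0]
ft_force: [-0.4, 0.8, -1.5]
width: 0.104
gripper_force: 59.3
```

Emit:
{"fn": "carry_out", "kwargs": {"steps": [[0,0,0.4,0,-1],[0,0,0.7,0,-1],[0,0,0.7,0,-1]]}}

```text
time: 11.0
tcp_pos: [0.4814, 0.2346, 0.07]
orientation: [0.0, 0.796, 0.606, 0.0]
ft_force: [-1.9, -0.6, 4.7]
width: 0.104
gripper_force: 60.2
```

```bash
python3 - <<'E'
from ph import *
c=capture("wrist");analyse(c);plan([])
E
```

```text
lat mids [ 0.01  0.04  0.03 -0.02  0.01 -0.06] axis pt [481.7 237.1] ang est 74.48
hand 1 groove phase 7.6 cost 0.604 vs worst 2.743 n 4229
hand -1 groove phase 7.8 cost 1.131 vs worst 2.651 n 4229
236 25 317 328 s 32.9 l 0.1 z 90.0
240 48 317 328 s 32.8 l 0.1 z 93.7
244 48 317 328 s 31.4 l 0.1 z 94.1
248 48 317 328 s 29.8 l 0.1 z 94.1
252 48 317 328 s 28.2 l 0.1 z 94.0
256 48 317 328 s 26.7 l 0.1 z 94.0
260 47 317 328 s 25.2 l 0.1 z 94.3
264 48 317 328 s 23.6 l 0.1 z 94.2
268 92 311 334 s 21.4 l 0.1 z 92.8
272 101 310 336 s 20.8 l 0.1 z 95.4
276 108 310 336 s 20.8 l 0.3 z 99.5
280 108 310 336 s 20.7 l 0.3 z 102.9
284 114 309 337 s 20.8 l 0.2 z 106.8
288 116 309 337 s 20.8 l 0.3 z 110.1
292 131 301 343 s 19.5 l -0.0 z 110.8
296 176 301 344 s 16.3 l 0.2 z 107.0
t 11.05 tcp [0.4814 0.2347 0.07  ] yang -15.43 F [-1.7 -0.2  4.9] tilt z [ 0.001  0.    -1.   ]
```

Seated: the leaf is 5.5 mm lower than when its tips were at the crests, it is centred, and the contact force has just come up. I'll press slightly more and hold.

Emit:
{"fn": "carry_out", "kwargs": {"steps": [[0,0,0.2,0,-1],[0,0,0.2,0,-1],[0,0,0.2,0,-1]]}}

```text
time: 11.3
tcp_pos: [0.4814, 0.2346, 0.07]
orientation: [0.0, 0.796, 0.606, 0.0]
ft_force: [-3.6, -0.9, 6.3]
width: 0.105
gripper_force: 60.6
```

Emit:
{"fn": "carry_out", "kwargs": {"steps": [[0,0,0,0,-1],[0,0,0,0,-1],[0,0,0,0,-1],[0,0,0,0,-1],[0,0,0,0,-1],[0,0,0,0,-1],[0,0,0,0,-1],[0,0,0,0,-1],[0,0,0,0,-1],[0,0,0,0,-1]]}}

```text
time: 12.13
tcp_pos: [0.4814, 0.2347, 0.07]
orientation: [0.0, 0.796, 0.606, 0.0]
ft_force: [-2.3, 0.1, 7.2]
width: 0.107
gripper_force: 60.6
```

Emit:
{"fn": "carry_out", "kwargs": {"steps": [[0,0,0,0,-1],[0,0,0,0,-1],[0,0,0,0,-1],[0,0,0,0,-1],[0,0,0,0,-1],[0,0,0,0,-1],[0,0,0,0,-1],[0,0,0,0,-1],[0,0,0,0,-1],[0,0,0,0,-1]]}}

```text
time: 12.97
tcp_pos: [0.4814, 0.2347, 0.07]
orientation: [0.0, 0.796, 0.606, 0.0]
ft_force: [-2.7, -0.6, 6.7]
width: 0.109
gripper_force: 60.6
```

Emit:
{"fn": "carry_out", "kwargs": {"steps": [[0,0,-3,0,-1],[0,0,-8,0,-1],[0,0,-20,0,-1],[0,0,-45,0,-1],[0,0,-70,0,-1],[0,0,-81,0,-1],[0,0,-81,0,-1]]}}

```text
time: 13.55
tcp_pos: [0.4836, 0.2355, 0.1535]
orientation: [0.001, 0.796, 0.606, 0.003]
ft_force: [0.8, 0.4, -0.9]
width: 0.111
gripper_force: 59.3
```

```bash
python3 - <<'E'
from h import *
print(read_state()["width"]);plan([(.468,-.2695,.15,-13.7)])
E
```

```text
0.11082087687885114
t 13.55 tcp [0.4836 0.2355 0.1535] yang -15.43 F [ 0.8  0.4 -0.9] tilt z [ 0.006  0.002 -1.   ]
[-490.9  119.3    2.3] -1.73
```

Emit:
{"fn": "carry_out", "kwargs": {"steps": [[-25,6,0,0,-1],[-60,15,0,0,-1],[-100,25,0,0,-1],[-140,35,0,-0.5,-1],[-180,45,0,-0.5,-1],[-220,55,0,-1,-1],[-260,64,0,-1,-1],[-300,74,0,-1.7,-1],[-340,84,0,-1.7,-1],[-380,94,0,-1.7,-1]]}}

```text
time: 14.38
tcp_pos: [0.4697, -0.1584, 0.1492]
orientation: [-0.001, 0.787, 0.617, -0.0]
ft_force: [1.6, 0.1, -0.2]
width: 0.107
gripper_force: 59.3
```

Emit:
{"fn": "carry_out", "kwargs": {"steps": [[-40,10,0,0,-1],[-75,19,0,0,-1],[-98,24,10,0,-1],[-110,26,30,0,-1],[-110,26,50,0,-1],[-110,26,60,0,-1],[-110,26,65,0,-1],[-110,26,65,0,-1],[-110,26,65,0,-1],[-110,26,65,0,-1]]}}

```text
time: 15.22
tcp_pos: [0.4707, -0.2696, 0.0863]
orientation: [0.001, 0.786, 0.618, 0.0]
ft_force: [-0.4, -0.2, -0.5]
width: 0.105
gripper_force: 59.3
```

```bash
python3 - <<'E'
from h import *
c=capture("wrist");save("w6.png",c["image"]);plan([(.4682,-.2695,.045,-13.7)])
im=c["image"].astype(int);P,u,v=wcloud(c,np.ones((480,640),bool));P=P*1000
a=np.radians(76.4);ey=np.array([np.cos(a),np.sin(a)]);ex=np.array([np.sin(a),-np.cos(a)]);C=np.array([468.2,-269.3])
s=(P[:,:2]-C)@ey;l=(P[:,:2]-C)@ex
b=(P[:,2]>2)&(P[:,2]<14)&(im[v,u,2]-im[v,u,0]>25)&(v<330)&(u>250)&(u<400);rect(P[b]/1000,"bar");print("bar s,l:",[ (np.percentile(l[b&(s>lo)&(s<lo+30)],[1,99]).round(1).tolist()) for lo in(60,100,140,180)], s[b].max().round(1))
g=(u>300)&(u<345)&(P[:,2]>70)&(P[:,2]<130)
for v0 in range(232,300,6):
    m=g&(v>=v0)&(v<v0+6)
    if m.any():print(v0,m.sum(),"s",s[m].mean().round(1),"l",l[m].mean().round(1),"z",P[m][:,2].mean().round(1))
# other leaves grips
for lo,hi in((45,115),(125,195)):
    k=(s>lo)&(s<hi)&(P[:,2]>54)&(P[:,2]<66)&(im[v,u].mean(-1)<70)&(np.abs(l)<12);print("grip",k.sum(),s[k].min().round(1),s[k].max().round(1),l[k].mean().round(2))
E
```

```text
t 15.27 tcp [ 0.4708 -0.2698  0.0864] yang -13.68 F [ 0.4 -0.5 -0.1] tilt z [ 0.002 -0.001 -1.   ]
[-0.3 -2.7 41.4] 0.02
bar [ 482.4 -209.4] [202.8  44.4] ydir deg 76.48Traceback (most recent call last):
  File "<stdin>", line 6, in <module>
    return _quantile_unchecked(
        a, q, axis, out, overwrite_input, method, keepdims, weights)
    return _ureduce(a,
                    func=_quantile_ureduce_func,
    ...<5 lines>...
                    overwrite_input=overwrite_input,
                    method=method)
    r = func(a, **kwargs)
    result = _quantile(arr,
                       quantiles=q,
    ...<2 lines>...
                       out=out,
                       weights=wgt)
    slices_having_nans = np.isnan(arr[-1, ...])
                                  ~~~^^^^^^^^^
IndexError: index -1 is out of bounds for axis 0 with size 0
```

View pics/w6.png

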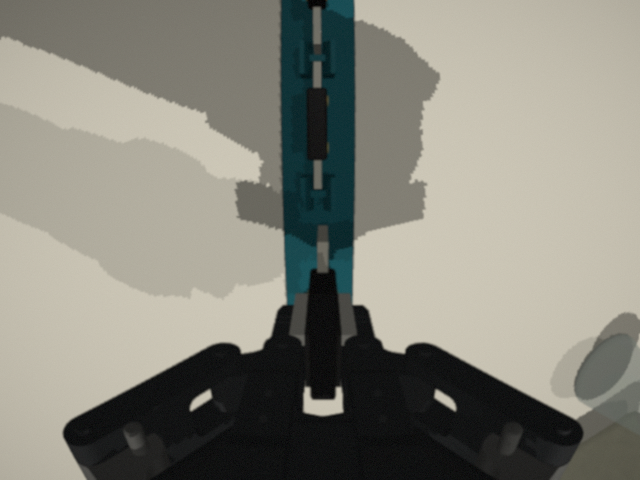

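The leaf is in hand over its empty place. Leaf6 is at (317,122), undisturbed.

```bash
cat > back.py <<'E'
from h import *
c=capture("wrist");plan([])
im=c["image"].astype(int);P,u,v=wcloud(c,np.ones((480,640),bool));P=P*1000
a=np.radians(76.4);ey=np.array([np.cos(a),np.sin(a)]);ex=np.array([np.sin(a),-np.cos(a)]);C=np.array([468.1,-269.3])
s=(P[:,:2]-C)@ey;l=(P[:,:2]-C)@ex
g=(u>305)&(u<340)&(v>225)&(P[:,2]>35)&(P[:,2]<135)
for v0 in range(232,300,8):
    m=g&(v>=v0)&(v<v0+8)
    if m.any():print(v0,m.sum(),"s",s[m].mean().round(1),"l",l[m].mean().round(1),"z",P[m][:,2].mean().round(1))
k=(s>45)&(s<115)&(P[:,2]>54)&(P[:,2]<66)&(im[v,u].mean(-1)<70)&(np.abs(l)<12);print("leaf6 grip",k.sum(),s[k].min().round(1),s[k].max().round(1),l[k].mean().round(2))
q=(s>30)&(s<45)&(P[:,2]>24)&(P[:,2]<34)&(np.abs(l)<15);print("post",q.sum(), np.percentile(l[q],[1,99]).round(1) if q.any() else "",np.percentile(s[q],[1,50]).round(1) if q.any() else "")
b=(P[:,2]>4)&(P[:,2]<13)&(im[v,u,2]-im[v,u,0]>25)&(np.abs(l)<30)
for lo in(20,50,80):
    k=b&(s>lo)&(s<lo+25)
    if k.sum()>20:print("bar mid l at",lo,np.percentile(l[k],[1,99]).mean().round(2))
E
python3 back.py
```

```text
t 15.32 tcp [ 0.4708 -0.2699  0.0864] yang -13.69 F [ 0.3  0.8 -1. ] tilt z [ 0.002 -0.001 -1.   ]
232 88 s 35.5 l 2.5 z 102.3
240 95 s 34.7 l 2.7 z 110.2
248 95 s 31.7 l 2.7 z 110.6
256 96 s 28.5 l 2.7 z 110.5
264 140 s 24.7 l 2.6 z 109.7
272 208 s 23.4 l 2.7 z 113.8
280 221 s 23.4 l 2.8 z 121.3
288 244 s 22.9 l 2.7 z 127.2
296 272 s 20.4 l 2.7 z 128.2
leaf6 grip 1460 62.1 97.9 -0.22
post 647 [-9.6  9.5] [30.2 38.2]
bar mid l at 20 -0.07
bar mid l at 50 -0.21
bar mid l at 80 -0.13
```

Emit:
{"fn": "carry_out", "kwargs": {"steps": [[-0.4,-2.8,5,0,-1],[-0.4,-2.8,20,0,-1],[-0.4,-2.8,35,0,-1],[-0.4,-2.8,41,0,-1],[-0.4,-2.8,42,0,-1],[-0.4,-2.8,42,0,-1],[-0.4,-2.8,42,0,-1]]}}

```text
time: 15.9
tcp_pos: [0.4675, -0.2698, 0.0439]
orientation: [0.0, 0.787, 0.617, 0.0]
ft_force: [1.2, -0.5, -1.0]
width: 0.109
gripper_force: 59.3
```

```bash
python3 back.py
```

```text
t 15.95 tcp [ 0.4677 -0.2699  0.0441] yang -13.73 F [-0.6  0.4 -0.7] tilt z [ 0.001 -0.001 -1.   ]
232 88 s 34.7 l -0.6 z 59.6
240 96 s 33.9 l -0.5 z 67.7
248 96 s 30.9 l -0.5 z 68.0
256 96 s 27.8 l -0.5 z 68.0
264 141 s 24.0 l -0.6 z 67.2
272 209 s 22.7 l -0.5 z 71.4
280 221 s 22.6 l -0.4 z 78.8
288 243 s 22.1 l -0.5 z 84.6
296 271 s 19.7 l -0.5 z 85.8
leaf6 grip 2512 61.8 97.5 -0.25
post 992 [-10.   10.1] [30.1 38.4]
bar mid l at 20 -0.14
bar mid l at 50 -0.16
bar mid l at 80 -0.29
```

Emit:
{"fn": "carry_out", "kwargs": {"steps": [[0.3,0.4,5,0,-1],[0.3,0.4,10,0,-1],[0.3,0.4,14,0,-1],[0.3,0.4,18,0,-1],[0.3,0.4,18,0,-1]]}}

```text
time: 16.37
tcp_pos: [0.4671, -0.2689, 0.0242]
orientation: [-0.001, 0.787, 0.617, -0.0]
ft_force: [0.4, 0.2, -0.1]
width: 0.105
gripper_force: 59.3
```

Emit:
{"fn": "carry_out", "kwargs": {"steps": [[0,0,4,0,-1],[0,0,7,0,-1],[0,0,9,0,-1],[0,0,10,0,-1],[0,0,10,0,-1]]}}

```text
time: 16.78
tcp_pos: [0.4675, -0.2692, 0.0152]
orientation: [-0.0, 0.787, 0.617, 0.0]
ft_force: [0.1, 0.0, -1.2]
width: 0.112
gripper_force: 59.3
```

Emit:
{"fn": "carry_out", "kwargs": {"steps": [[0,0,0.4,0,-1],[0,0,0.7,0,-1],[0,0,0.7,0,-1],[0,0,0.7,0,-1]]}}

```text
time: 17.12
tcp_pos: [0.4676, -0.2693, 0.0151]
orientation: [0.0, 0.787, 0.617, 0.0]
ft_force: [-1.7, 1.3, 5.8]
width: 0.107
gripper_force: 60.3
```

```bash
python3 back.py
```

```text
t 17.17 tcp [ 0.4676 -0.2693  0.0151] yang -13.73 F [-1.8  2.3  5.9] tilt z [ 0. -0. -1.]
232 11 s 35.3 l -0.8 z 35.8
240 94 s 34.4 l -0.6 z 38.9
248 96 s 31.4 l -0.6 z 39.2
256 95 s 28.2 l -0.5 z 39.2
264 137 s 24.5 l -0.7 z 38.5
272 207 s 23.2 l -0.6 z 42.6
280 221 s 23.1 l -0.5 z 49.9
288 239 s 22.9 l -0.6 z 56.3
296 267 s 20.4 l -0.6 z 57.4
leaf6 grip 3896 62.0 98.0 -0.21
post 1485 [-10.2   9.8] [30.2 38.1]
bar mid l at 20 -0.09
bar mid l at 50 -0.21
bar mid l at 80 -0.37
```

Home: the blade top reads 39 mm, as it did originally. Next I'll release by opening gradually, then retreat straight up.

Emit:
{"fn": "carry_out", "kwargs": {"steps": [[0,0,-0.5,0,-1],[0,0,-0.5,0,-0.6],[0,0,-0.5,0,-0.3],[0,0,-0.5,0,0],[0,0,-0.5,0,0],[0,0,-0.5,0,0],[0,0,-0.5,0,0]]}}

```text
time: 17.75
tcp_pos: [0.4675, -0.2693, 0.015]
orientation: [-0.0, 0.787, 0.617, 0.0]
ft_force: [-0.4, 0.6, 0.0]
width: 0.5
gripper_force: 0.0
```

Emit:
{"fn": "carry_out", "kwargs": {"steps": [[0,0,-10,0,0],[0,0,-30,0,0],[0,0,-60,0,0],[0,0,-95,0,0],[0,0,-120,0,0],[0,0,-120,0,0],[0,0,-120,0,0]]}}

```text
time: 18.33
tcp_pos: [0.4691, -0.2704, 0.1376]
orientation: [0.002, 0.787, 0.618, 0.001]
ft_force: [0.2, 1.0, 0.3]
width: 0.502
gripper_force: 0.0
```

```bash
python3 - <<'E'
from h import *
c=capture("wrist");im=c["image"];plan([])
P,u,v=wcloud(c,np.ones((480,640),bool));P*=1000
a=np.radians(76.4);ey=np.array([np.cos(a),np.sin(a)]);ex=np.array([np.sin(a),-np.cos(a)]);C=np.array([468.1,-269.3])
s=(P[:,:2]-C)@ey;l=(P[:,:2]-C)@ex
for n,lo,hi in(("10",-35,40),("6",45,115),("3",125,195)):
    k=(s>lo)&(s<hi)&(P[:,2]>52)&(P[:,2]<66)&(im[v,u].mean(-1)<80)&(np.abs(l)<14)&(v<292);print(n,k.sum(),P[k][:,2].mean().round(1));rect(P[k]/1000,n)
save("w7.png",im[100:340,220:420].repeat(2,0).repeat(2,1))
E
```

```text
t 18.38 tcp [ 0.4679 -0.2695  0.1358] yang -13.73 F [-0.6  0.1 -0.2] tilt z [ 0.001 -0.001 -1.   ]
10 1055 59.0
10 [ 467.7 -268.6] [45.9 10.1] ydir deg 76.35
6 909 59.0
6 [ 486.8 -191.8] [35.6 10.4] ydir deg 77.52
3 377 58.5
3 [ 503.8 -119.4] [15.7  9.5] ydir deg 75.9
```

View pics/w7.png

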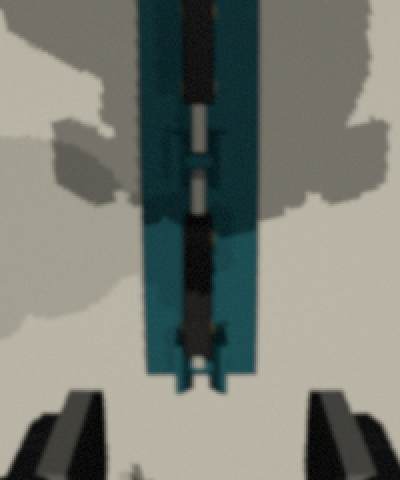

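The leaf stands upright in its slots with the grip top at 59 mm, the same as before, and the gripper is clear of it.

```bash
python3 -c "
from rig import *
print(finish_job())"
```

```text
the job is handed in; nothing more can be done
None
```

The 10 mm leaf was seated fully in the thread, held for about 2 s at about 8 N, and put back fully home in the rack; I touched no other leaf or cap and handed the job in at about 18 s.

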